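# Fetch a fudge sample from a deep pocket with sprung tongs and put it on the scale

### The arm

A 6-joint arm with a two-finger parallel gripper is mounted at the origin on the work surface. World frame = base frame: x ahead of the robot, y to its left, z up, the work surface at z = 0. Lengths are in m, angles in degrees, forces in N, time in s.
With the tool pointing down it reaches from about 0.25 to 0.775 m from the base axis. Payload 4 kg.
Tool frame: the origin (TCP) lies midway between the tips of the shut fingers; the grasp point (between the pads) lies 19 mm behind it (arm.tcp_to_grasp is the distance from the TCP to the grasp point, in m); z points along the fingers, y is the line along which they close (so a half turn about z gives the same grasp; the last joint's range is limited). The gripper opens to 94 mm and grips with 3 to 60 N. Pads are 16 mm wide; open, the fingers measure 119 mm over their backs; the gripper's body (75 mm by 177 mm) begins 78 mm behind the grasp point.
Start: joints at [68.52, 4.996, 78.535, -0, 96.463, -5.907], TCP at [0.148, 0.53, 0.166] pointing down, gripper open.
Joint ranges: [-177.83, 177.83], [-43.37, 116.18], [15.69, 146.23], [-61.86, 241.86], [9.47, 152.12], [-147.06, 147.06]. Speed limits (degrees/s): [159.86, 159.86, 180, 180, 180, 180].

### API

Orientations are given as [roll, pitch, yaw] about the fixed x, y, z axes, in that order (R = Rz(yaw) Ry(pitch) Rx(roll)).
In Python, from bench import arm, eyes gives the robot as it stands.
- The arm moves only by the shell command python3 -m handwheel 'ROWS' [OPENING] [FORCE]. ROWS is JSON, a list of rows, each a list of 6 numbers: the shift along the tool's x, y, z each as a share of 2 cm, from -1 to 1, then the turn, a rotation vector about the tool's x, y, z each as a share of 0.08 rad, from -1 to 1. A call has 1 to 20 rows; each row shifts and turns the commanded pose from where the row before left it, along the tool's axes as they then stand; what a row does not reach is not made up. A row lasts 1/12 s, in which the tool goes at most 41.7 mm and 7.16 degrees, less where a joint would pass 70% of its speed; a pose out of reach is approached as far as the arm can. A call with a number of a shift or a turn outside -1 to 1 is refused whole. A call with a gripper value outside its range is refused whole. OPENING is the closure, from 0 (fully open) to 1 (shut), set as the call begins (- or left out, the last holds). The fingers move at their own pace and stop on an object; FORCE is the grip in N (left out, the last holds). Time passes only in rows, so rows that do not move let the fingers close. It gives the time, the measured TCP pose, the force, the opening and the grip force at its end, in the units of the state.
- arm.observe(): the state, without advancing time (a new reading comes with each control period).
- eyes.get_image(name): name is "side" or "top" or "wrist"; returns a dict with "pixels" (384x512x3 uint8, blue, green, red), "fx", "fy", "cx", "cy" (pixels), "k1" (the pictures are not rectified: a ray, as slopes to the right and down, at radius r is drawn at 1 + k1 r^2 times it, then the intrinsics apply), "extrinsics" (4x4, takes a point from world to camera coordinates). Camera axes: x right, y up, looking along -z (the intrinsics and any distortion apply to the point x, -y, -z); pixel columns grow to the right and rows downward; lengths in m; the calibration is good to about 2 mm. A picture is of the moment at which its call begins. There is no depth.
- arm.hand_in(): hands the job in; it is judged then, once.
The state is a dict: "t": time; "joints": joint angles; "qd": joint speeds; "effort": joint torques, N m; "tool_pos": TCP position; "orientation": TCP orientation; "force": force on the tool from outside, world axes, zero at the start; "ft_torque": the same for the moment, N m; "grip_width": finger opening in m; "grasp_force": force on a finger pad.
Only numpy, scipy, OpenCV 4.12 (cv2) and the standard library are available. Lean on these libraries where they do the work, as an engineer would, in place of code of your own. Each camera call takes 0.05 s, during which the arm holds its last target. There are 200 camera calls.

### The job

Take the sprung tongs from their holder, squeeze them shut on the pale vanilla fudge piece at the bottom of its pocket in the sample rack, lift it out and set it down gently, without dropping it, on the scale's round pan. Then let go of it and stand the tongs back upright in their holder. Touch the piece with the tongs only, and leave the other fudge pieces and the fudge bars, scraper, pen and jug on the table where they are.

Things in the scene. Friction and masses are not known exactly. Their poses are not given: they have to be found in the camera images.
- tongs_grip (a point): Steel sprung tongs standing tips down in the holder. Point midway between the two blue round grip pads (20 mm long along x, 14 mm thick), 113 mm above the lower ends of the tips. x along the pads, y from arm to arm (squeeze this way), z up to the head. 56 mm over the pads when open, 51 mm when shut on a 22 mm piece. The head (12 x 48 mm) ends 49 mm above this point.
- tongs: The same tongs, 85 g; origin midway between the lower ends of the tips, axes as for tongs_grip. Arms 12 mm wide (x), 4 mm thick, pivoted at the head 42 mm above tongs_grip. A spring holds them open: they stay open under less than 5 N on the pads, need about 9 N to come down to 22 mm at the tips; 25 to 30 N holds a piece firmly.
- tongs_tip (a point): Point midway between the blue tips (12 mm wide, 18 mm tall), 10 mm above their lower ends; axes as for tongs_grip. Open, the tips stand 40 mm apart inside, 48 mm outside.
- tongs_left (a joint): Closing angle of each tong arm, rad: 0 open (spring stop), about 0.058 when shut on a 22 mm piece, 0.11 fully shut.
- holder: Fixed steel holder for the tongs: an upright rectangular well, inside 26 mm (x) by 54 mm (y), its floor 6 mm and its rim 66 mm above the table, walls 5 mm. Origin on the table under the middle of the well. The tongs stand in it arm to arm along y.
- rack: Fixed sample rack, white base with clear walls: three pockets side by side along its x at -37, 0 and +37 mm, each 32 mm (x) by 60 mm (y) inside, walls 5 mm, floor 6 mm and rim 71 mm above the table. Origin on the table under its centre.
- vanilla_mid (a point): Pale cream vanilla fudge piece 24 x 22 x 22 mm (x, y, z), 16 g, flat on the floor of one of the pockets (any of the three), its y roughly along the pocket's y. This point is its centre.
- vanilla: The same piece; origin at the centre of its underside.
- chocolate_mid (a point): Dark brown fudge piece, same size, in another pocket; its centre. Stays there.
- mint_mid (a point): Green fudge piece, same size, in the remaining pocket; its centre. Stays there.
- scale_pan (a point): Bench scale, fixed, white, 190 x 170 mm; this point is the centre of the upper face of its round steel pan (130 mm in diameter), 52 mm above the table.
- bar_dark: Bystander: chocolate-dark fudge bar 75 x 240 x 56 mm; origin under its centre.
- bar_milk: Bystander: milk-brown fudge bar 75 x 240 x 56 mm; origin under its centre.
- scraper: Bystander: scraper (spatula) lying on the table, about 190 mm long; origin under its centre (scraper: on its axis).
- pen: Bystander: red pen 130 long, 10 mm thick; origin under its centre.
- jug: Bystander: metal mug-shaped jug 100 across, 130 mm tall; origin under its centre.
Things that resemble listed ones, but are neither listed nor needed, are in the scene too. Leave any red look-alike of the tongs alone. What is shaped like the holder but yellow is not meant.

How it is judged:
By the outcome, as a careful person would: the job done as asked, in the order asked, and still so for the second after the job is handed in, with the robot touching nothing.
It also fails if it takes over 62 s, if anything falls off the work surface, if the arm or the gripper's body presses on something with over 40 N, if the wrist force passes 120 N, or if a joint passes its speed limit or range.

## Working session

There is one attempt and no reset: what is moved stays moved. The work goes in short steps, Python scripts to look and compute and a shell command to move; the robot and the scene stay as the last step left them, time stands still between calls to the robot, and variables do not carry over. Pictures are saved under pics/ and viewed, at most 10 in all, crops included, and the job is handed in when it is done.

```bash
mkdir -p pics; ls
cat > h.py <<'E'
import numpy as np, cv2, json
from bench import arm, eyes
from scipy.spatial.transform import Rotation as R
def shot(n,fn):
    im=eyes.get_image(n); cv2.imwrite('pics/%s.png'%fn,im['pixels'])
    np.savez('pics/%s.npz'%fn,**{k:np.array(v) for k,v in im.items()}); return im
def ray(im,u,v):
    K=np.array([[im['fx'],0,im['cx']],[0,im['fy'],im['cy']],[0,0,1]],float)
    p=cv2.undistortPoints(np.array([[[u,v]]],float),K,np.array([float(im['k1']),0,0,0]))[0,0] if 0 else None
    x=(u-im['cx'])/im['fx'];y=(v-im['cy'])/im['fy'];a,b=x,y
    for _ in range(30):
        s=1+im['k1']*(a*a+b*b);a,b=x/s,y/s
    E=np.array(im['extrinsics']);d=E[:3,:3].T@np.array([a,-b,-1]);c=-E[:3,:3].T@E[:3,3]
    return c,d
def atz(im,u,v,z):
    c,d=ray(im,u,v);return c+d*(z-c[2])/d[2]
def proj(im,P):
    E=np.array(im['extrinsics']);q=E[:3,:3]@np.array(P)+E[:3,3];a,b=q[0]/-q[2],-q[1]/-q[2]
    s=1+im['k1']*(a*a+b*b);return im['fx']*a*s+im['cx'],im['fy']*b*s+im['cy']
def load(fn): return dict(np.load('pics/%s.npz'%fn))
def crop(fn,x0,y0,w,h,k,out):
    p=load(fn)['pixels'][y0:y0+h,x0:x0+w];cv2.imwrite('pics/%s.png'%out,cv2.resize(p,None,fx=k,fy=k,interpolation=cv2.INTER_CUBIC))
E
python3 - <<'E'
from h import *
for n in('top','side','wrist'):
    im=shot(n,n+'0');print(n,im['fx'],im['k1'],ray(im,256,192))
a=cv2.imread('pics/top0.png');cv2.imwrite('pics/top0b.png',cv2.resize(a,(768,576),interpolation=cv2.INTER_CUBIC))
print(arm.observe())
E
```

```text
pics
top 377.45568856134366 0.03798054231093651 (array([0.42510329, 0.01669449, 1.43031639]), array([ 0.0851814 , -0.00587073, -0.99639848]))
side 386.3221053615811 0.0316702941205454 (array([ 0.19629857, -0.64065566,  0.98713938]), array([ 0.26572699,  0.57991914, -0.77044563]))
wrist 285.329454552512 -0.033840894488227934 (array([0.06848473, 0.55225187, 0.38447689]), array([ 0.2637648 , -0.05659379, -0.96320132]))
{'t': 0.15, 'joints': array([ 6.85172046e+01,  5.02875174e+00,  7.86020836e+01, -1.27332959e-03,
        9.64634729e+01, -5.90739243e+00]), 'qd': array([-0.05272699, -0.10047254, -0.26416438,  0.00407087,  0.04116012,
       -0.10593592]), 'effort': array([ 1.01128830e-03, -3.40647697e+01, -3.02791214e+01,  7.17188464e-02,
        3.05638206e-02, -1.18104713e-04]), 'tool_pos': array([0.14751746, 0.52935253, 0.16500366]), 'orientation': array([-1.79906062e+02, -8.44753866e-03,  1.64424448e+02]), 'force': array([0.27745869, 0.02535204, 0.21723264]), 'ft_torque': array([0.00198827, 0.00756407, 0.03819035]), 'grasp_force': 0.0, 'grip_width': 0.09394047819272963}
```

View pics/top0b.png

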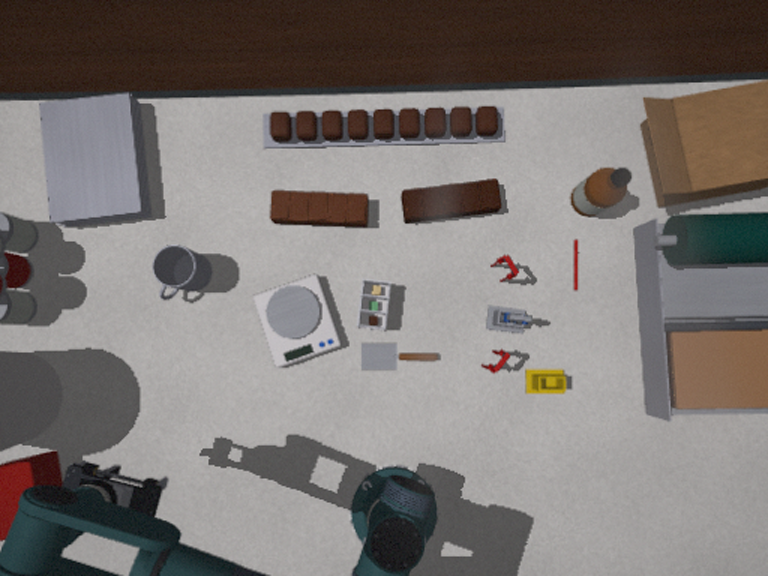

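View pics/side0.png

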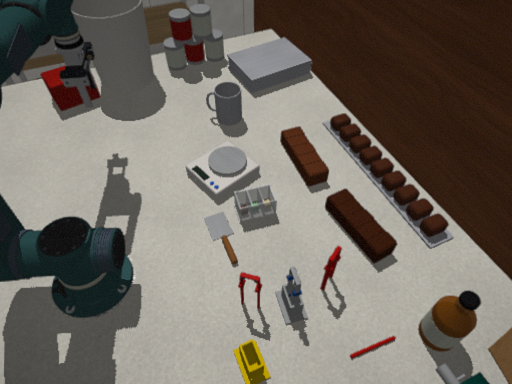

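The top view (768-wide) shows the blue-padded tongs in the grey holder at (508,319), with red look-alikes at (508,268) and (503,360). The rack is at (376,305), with vanilla (cream) in its upper pocket at (376,289). The scale pan is at (294,313). Next I'll view enlarged crops.

Run:
```python
from h import *
a=load('top0')['pixels'];b=load('side0')['pixels']
c1=cv2.resize(a[165:255,310:390],None,fx=5,fy=5,interpolation=cv2.INTER_CUBIC) #400x450
c2=cv2.resize(b[240:330,230:310],None,fx=5,fy=5,interpolation=cv2.INTER_CUBIC)
cv2.imwrite('pics/c1.png',np.hstack([c1,c2]))
c3=cv2.resize(a[175:255,160:280],None,fx=6.6,fy=6.6,interpolation=cv2.INTER_CUBIC)
cv2.imwrite('pics/c3.png',c3)
```

```text
(no output)
```

View pics/c1.png

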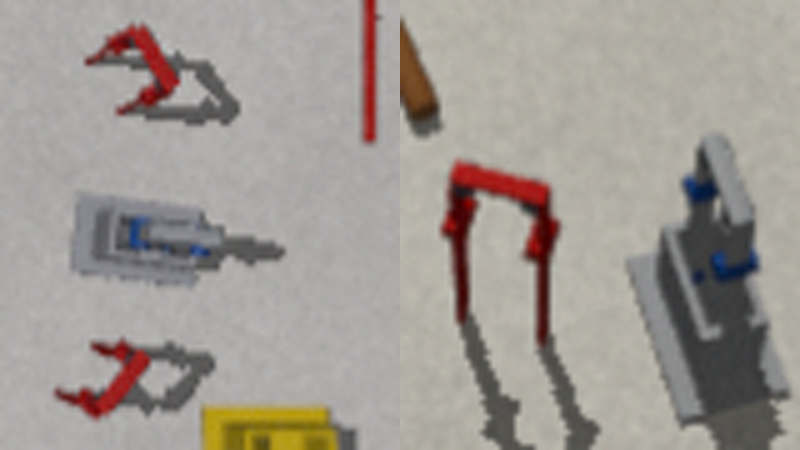

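View pics/c3.png

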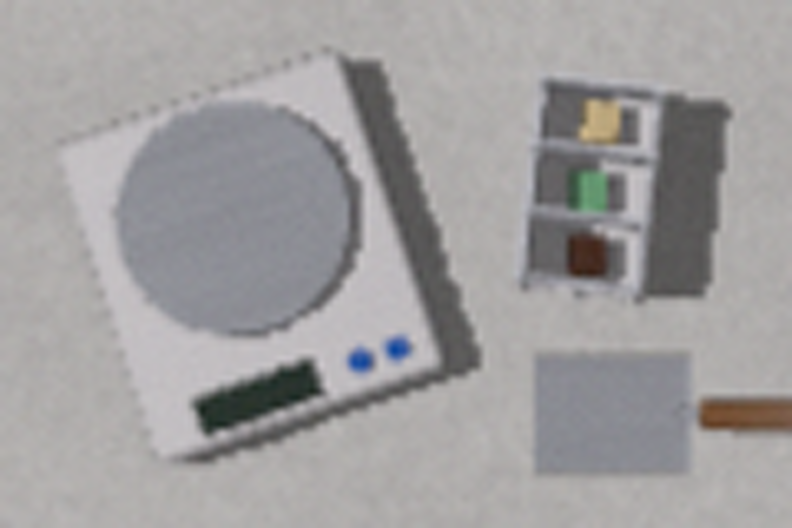

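c1 shows the tongs head bar at crop (150–215, 238), arms along the image horizontal (world y), slightly turned. The holder outline runs (75,190)–(215,285). c3 shows vanilla at (600,121), the rack rim corners at (545,80), (660,95), (645,297) and (523,285), and the pan centred at (238,218).

Run:
```python
from h import *
t=load('top0')
f=lambda x,y,z:atz(t,310+x/5,165+y/5,z).round(4)
g=lambda x,y,z:atz(t,160+x/6.6,175+y/6.6,z).round(4)
print('head ends',f(152,236,.168),f(218,243,.168))
print('holder rim',[f(*p,.066) for p in((93,207),(200,217))])
print('holder base',[f(*p,0.003) for p in((80,190),(72,270),(195,287))])
print('red base',f(88,62,0.01),f(122,108,.01),f(95,347,.01),f(60,395,.01),'heads',f(140,28,.16),f(175,85,.16),f(142,355,.16),f(100,412,.16))
print('van',g(600,121,.028),'pan',g(238,218,.052))
print('rack rim',[g(*p,.071) for p in((545,80),(660,95),(645,297),(523,285))])
print('jug',atz(t,175/1.5,270/1.5,.13))
```

```text
head ends [ 0.4583 -0.2699  0.168 ] [ 0.4526 -0.3133  0.168 ]
holder rim [array([ 0.4829, -0.2517,  0.066 ]), array([ 0.4738, -0.328 ,  0.066 ])]
holder base [array([ 0.4986, -0.2548,  0.003 ]), array([ 0.4386, -0.2463,  0.003 ]), array([ 0.4236, -0.3377,  0.003 ])]
red base [ 0.5949 -0.2635  0.01  ] [ 0.5593 -0.2876  0.01  ] [ 0.3809 -0.2597  0.01  ] [ 0.346  -0.2322  0.01  ] heads [ 0.5992 -0.2699  0.16  ] [ 0.5598 -0.2917  0.16  ] [ 0.3795 -0.2614  0.16  ] [ 0.3426 -0.2319  0.16  ]
van [0.5405 0.0275 0.028 ] pan [0.4898 0.2289 0.052 ]
rack rim [array([0.5603, 0.0568, 0.071 ]), array([ 0.5504, -0.006 ,  0.071 ]), array([0.4403, 0.0051, 0.071 ]), array([0.4485, 0.0713, 0.071 ])]
jug [0.59027365 0.48957334 0.13      ]
```

```bash
python3 -m handwheel '[[0,0,-1,0,0,-0.9],[0,0,-1,0,0,-0.9],[0,0,-1,0,0,0],[0,0,-1,0,0,0],[-0.74,-0.96,-1,0,0,0],[-0.74,-0.96,-1,0,0,0],[-0.74,-0.96,-0.7,0,0,0],[-0.74,-0.96,0,0,0,0],[-0.74,-0.96,0,0,0,0],[-0.74,-0.96,0,0,0,0],[-0.74,-0.96,0,0,0,0],[-0.74,-0.96,0,0,0,0],[-0.74,-0.96,0,0,0,0],[-0.74,-0.96,0,0,0,0],[-0.74,-0.96,0,0,0,0],[-0.74,-0.96,0,0,0,0],[-0.74,-0.96,0,0,0,0],[-0.74,-0.96,0,0,0,0],[-0.74,-0.96,0,0,0,0],[-0.74,-0.96,0,0,0,0]]' 0
```

```text
t: 1.82
tool_pos: [0.3436, 0.1938, 0.2997]
orientation: [-180.0, -0.0, 172.7]
force: [1.0, 0.5, -0.2]
grip_width: 0.0945
grasp_force: 0.0
```

```bash
python3 -m handwheel '[[-0.74,-0.96,0,0,0,0],[-0.74,-0.96,0,0,0,0],[-0.74,-0.96,0,0,0,0],[-0.74,-0.96,0,0,0,0],[-0.74,-0.96,0,0,0,0],[-0.74,-0.96,0,0,0,0],[-0.74,-0.96,0,0,0,0],[-0.74,-0.96,0,0,0,0],[0,0,0,0,0,0],[0,0,0,0,0,0],[0,0,0,0,0,0]]'
python3 - <<'E'
from h import *
im=shot('wrist','w1');cv2.imwrite('pics/w1b.png',cv2.resize(im['pixels'],(768,576),interpolation=cv2.INTER_CUBIC))
E
```

```text
t: 2.73
tool_pos: [0.4409, 0.0279, 0.2997]
orientation: [180.0, -0.0, 172.7]
force: [-1.0, -0.7, -0.2]
grip_width: 0.0941
grasp_force: 0.0
```

View pics/w1b.png

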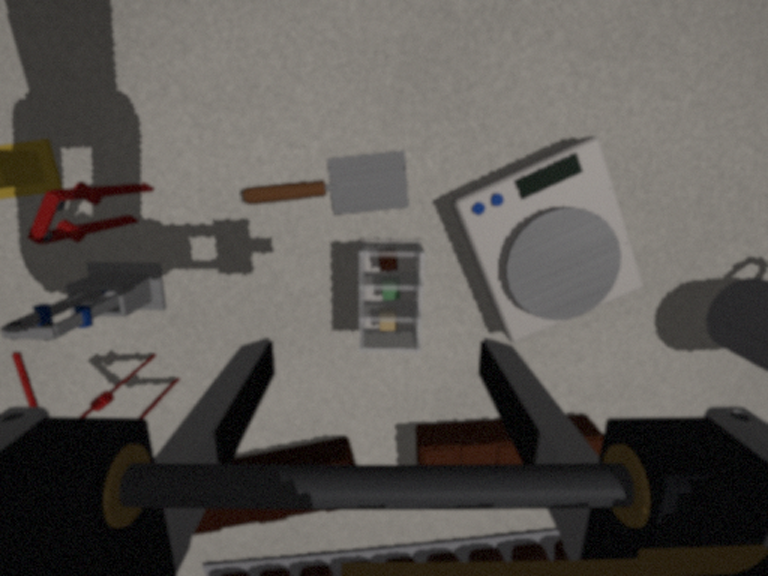

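The wrist view shows the rack between (362,243) and (419,347), square to the picture, with vanilla at (387,324). I'll enlarge the rack and tongs areas.

Run:
```python
from h import *
a=load('w1')['pixels']
c1=cv2.resize(a[155:240,225:295],None,fx=6,fy=6,interpolation=cv2.INTER_CUBIC) #420x510
c2=cv2.resize(a[165:236,0:63],None,fx=6,fy=6,interpolation=cv2.INTER_CUBIC)
c2=cv2.copyMakeBorder(c2,0,510-c2.shape[0],0,0,cv2.BORDER_CONSTANT)
cv2.imwrite('pics/w1c.png',cv2.convertScaleAbs(np.hstack([c1,c2]),alpha=1.6))
```

```text
(no output)
```

View pics/w1c.png

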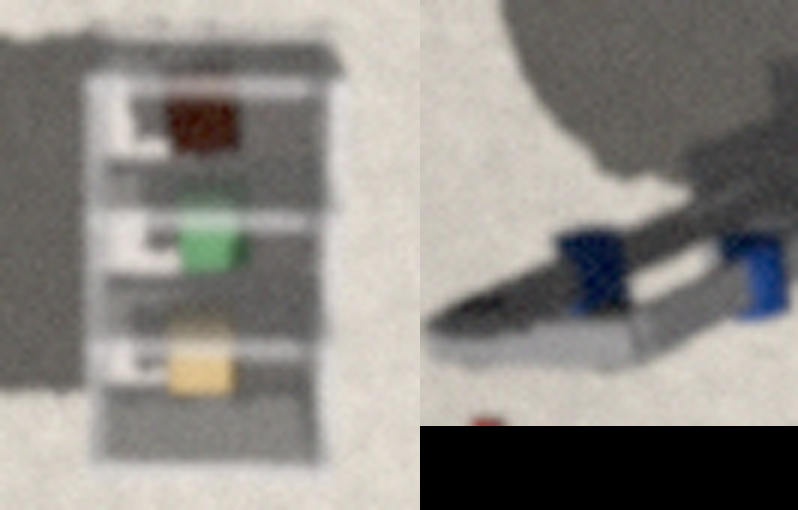

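The enlarged crop shows wall rims at rows 87, 222, 348 and 460, with outer columns at 95 and 325. The vanilla top face spans columns 168–235 and ends at row 395.

Run:
```python
from h import *
w=load('w1');t=load('top0')
g=lambda x,y,z:atz(w,225+x/6,155+y/6,z).round(4)
print('rims',[g(210,y,.071) for y in(87,222,348,460)],'cols',[g(x,y,.071) for x,y in((92,90),(332,90),(97,460),(322,460))])
print('van far edge',g(168,395,.028),g(235,395,.028),g(201,395,.028))
# try overlays: predicted points for hypotheses in top & wrist
def pred(ctr,yaw):
    r=R.from_euler('z',yaw,degrees=True).as_matrix()
    for im,f in((w,lambda u,v:((u-225)*6,(v-155)*6)),(t,lambda u,v:((u-160)*6.6,(v-175)*6.6))):
        print([tuple(np.round(f(*proj(im,np.array([*ctr,0])+r@np.array(p)))).astype(int)) for p in((58,35,71),(58,-35,71),(-58,-35,71),(-58,35,71)) for p in [np.array(p)/1000]])
pred((.499,.031),-7.5);pred((.4999,.0318),-7.5)
# tongs head in wrist: head top ends
h=lambda x,y,z:atz(w,(x-420)/6,165+y/6,z).round(4)
print('head far edge',h(430,355,.168),h(632,365,.168),'pads', h(592,272,.119),h(762,275,.119))
for c in ((.456,-.291),):
  r=R.from_euler('z',-7,degrees=True).as_matrix()
  P=[np.array([*c,0])+r@np.array(p) for p in((.006,.024,.168),(.006,-.024,.168),(-.006,.024,.168),(-.006,-.024,.168),(0,.021,.119),(0,-.021,.119))]
  print([tuple(np.round([(proj(w,p)[0])*6+420,(proj(w,p)[1]-165)*6])) for p in P])
  print([tuple(np.round([(proj(t,p)[0]-310)*5,(proj(t,p)[1]-165)*5])) for p in P])
```

```text
rims [array([0.4485, 0.0423, 0.071 ]), array([0.4855, 0.0379, 0.071 ]), array([0.5216, 0.0336, 0.071 ]), array([0.5551, 0.0296, 0.071 ])] cols [array([0.4453, 0.0111, 0.071 ]), array([0.4535, 0.0744, 0.071 ]), array([ 0.551 , -0.0022,  0.071 ]), array([0.5592, 0.0611, 0.071 ])]
van far edge [0.5507 0.0185 0.028 ] [0.5534 0.0389 0.028 ] [0.552  0.0285 0.028 ]
[(np.int64(312), np.int64(467)), (np.int64(66), np.int64(467)), (np.int64(61), np.int64(62)), (np.int64(325), np.int64(63))]
[(np.int64(543), np.int64(79)), (np.int64(670), np.int64(92)), (np.int64(647), np.int64(303)), (np.int64(520), np.int64(289))]
[(np.int64(315), np.int64(470)), (np.int64(69), np.int64(469)), (np.int64(64), np.int64(65)), (np.int64(328), np.int64(66))]
[(np.int64(541), np.int64(77)), (np.int64(668), np.int64(90)), (np.int64(646), np.int64(301)), (np.int64(518), np.int64(288))]
head far edge [ 0.4584 -0.3155  0.168 ] [ 0.4666 -0.2687  0.168 ] pads [ 0.4558 -0.3133  0.119 ] [ 0.4622 -0.2693  0.119 ]
[(np.float64(633.0), np.float64(358.0)), (np.float64(431.0), np.float64(358.0)), (np.float64(621.0), np.float64(308.0)), (np.float64(418.0), np.float64(308.0)), (np.float64(754.0), np.float64(262.0)), (np.float64(594.0), np.float64(262.0))]
[(np.float64(149.0), np.float64(226.0)), (np.float64(221.0), np.float64(233.0)), (np.float64(147.0), np.float64(244.0)), (np.float64(220.0), np.float64(251.0)), (np.float64(136.0), np.float64(238.0)), (np.float64(197.0), np.float64(244.0))]
```

```bash
python3 -m handwheel '[[-0.17,-0.92,0,0,0,0],[-0.17,-0.92,0,0,0,0],[-0.17,-0.92,0,0,0,0],[-0.17,-0.92,0,0,0,0],[-0.17,-0.92,0,0,0,0],[-0.17,-0.92,0,0,0,0],[-0.17,-0.92,0,0,0,0],[-0.17,-0.92,0,0,0,0],[-0.17,-0.92,0,0,0,0],[-0.17,-0.92,0,0,0,0],[-0.17,-0.92,0,0,0,0],[-0.17,-0.92,0,0,0,0],[-0.17,-0.92,0,0,0,0],[-0.17,-0.92,0,0,0,0],[-0.17,-0.92,0,0,0,0],[-0.17,-0.92,0,0,0,0],[-0.11,-1,0,0,0,0],[0,0,0,0,0,0],[0,0,0,0,0,0],[0,0,0,0,0,0]]'
python3 - <<'E'
from h import *
im=shot('wrist','w2');crop('w2',110,100,270,200,2.9,'w2b')
E
```

```text
t: 4.45
tool_pos: [0.4576, -0.2902, 0.3002]
orientation: [180.0, 0.0, 172.8]
force: [-0.3, 0.3, 0.1]
grip_width: 0.0938
grasp_force: 0.0
```

View pics/w2b.png

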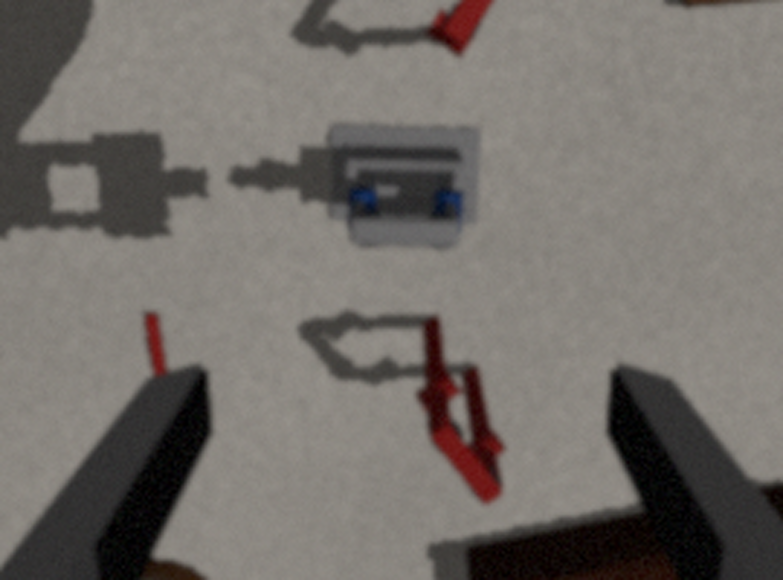

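The wrist view shows pads at crop (363,202) and (447,202), with the far edge of the head at row 245 between columns 350 and 461, square to the picture.

Run:
```python
from h import *
w=load('w2');g=lambda x,y,z:atz(w,110+x/2.9,100+y/2.9,z).round(4)
print('pads',g(363,202,.119),g(447,202,.119));a,b=g(350,245,.168),g(461,245,.168);print('head',a,b,(a+b)/2-[.006,0,0])
print('base',[g(*p,.003) for p in((328,125),(480,125),(328,220),(480,222))])
S=load('side0');f=lambda x,y:(230+(x-400)/5,240+y/5)
for c in((.457,-.2913),(.459,-.290)):
  r=R.from_euler('z',-7.3,degrees=True).as_matrix()
  print([tuple(np.round([110*0+(proj(w,q)[0]-110)*2.9,(proj(w,q)[1]-100)*2.9,400+(proj(S,q)[0]-230)*5,(proj(S,q)[1]-240)*5])) for p in((.006,.024,.168),(.006,-.024,.168),(-.006,.024,.168),(-.006,-.024,.168),(0,.021,.119),(0,-.021,.119)) for q in [np.array([*c,0])+r@np.array(p)]])
```

```text
pads [ 0.4517 -0.3113  0.119 ] [ 0.457  -0.2703  0.119 ]
head [ 0.4607 -0.3158  0.168 ] [ 0.4668 -0.2675  0.168 ] [ 0.45775 -0.29165  0.168  ]
base [array([ 0.423 , -0.3352,  0.003 ]), array([ 0.4349, -0.242 ,  0.003 ]), array([ 0.4824, -0.3443,  0.003 ]), array([ 0.4959, -0.2482,  0.003 ])]
[(np.float64(459.0), np.float64(243.0), np.float64(719.0), np.float64(128.0)), (np.float64(350.0), np.float64(243.0), np.float64(756.0), np.float64(217.0)), (np.float64(460.0), np.float64(217.0), np.float64(695.0), np.float64(135.0)), (np.float64(349.0), np.float64(216.0), np.float64(732.0), np.float64(225.0)), (np.float64(447.0), np.float64(207.0), np.float64(702.0), np.float64(186.0)), (np.float64(362.0), np.float64(207.0), np.float64(733.0), np.float64(262.0))]
[(np.float64(463.0), np.float64(247.0), np.float64(721.0), np.float64(125.0)), (np.float64(353.0), np.float64(247.0), np.float64(758.0), np.float64(213.0)), (np.float64(463.0), np.float64(221.0), np.float64(698.0), np.float64(131.0)), (np.float64(353.0), np.float64(221.0), np.float64(734.0), np.float64(221.0)), (np.float64(450.0), np.float64(211.0), np.float64(704.0), np.float64(182.0)), (np.float64(365.0), np.float64(211.0), np.float64(735.0), np.float64(258.0))]
```

```bash
python3 -m handwheel '[[0.05,-0.06,1,0,0,0],[0,0,1,0,0,0],[0,0,1,0,0,0],[0,0,1,0,0,0],[0,0,1,0,0,0],[0,0,1,0,0,0],[0,0,1,0,0,0],[0,0,1,0,0,0],[0,0,1,0,0,0],[0,0,1,0,0,0],[0,0,0,0,0,0],[0,0,0,0,0,0]]' 0; python3 -m handwheel '[[0,0,0,0,0,0],[0,0,0,0,0,0],[0,0,0,0,0,0],[0,0,0,0,0,0],[0,0,0,0,0,0],[0,0,0,0,0,0],[0,0,0,0,0,0],[0,0,0,0,0,0],[0,0,0,0,0,0],[0,0,0,0,0,0],[0,0,0,0,0,0],[0,0,0,0,0,0]]' 1 4.5
```

```text
t: 5.5
tool_pos: [0.4558, -0.2911, 0.0994]
orientation: [179.9, -0.1, 172.8]
force: [0.5, 0.6, 0.0]
grip_width: 0.0941
grasp_force: 0.0
t: 6.5
tool_pos: [0.4562, -0.2926, 0.0999]
orientation: [180.0, 0.0, 172.7]
force: [0.0, -0.0, 0.9]
grip_width: 0.0479
grasp_force: 4.5
```

```bash
python3 -m handwheel '[[0,0,0,0,0,0],[0,0,0,0,0,0],[0,0,0,0,0,0]]' 1 3;python3 - <<'E'
from h import *
a=shot('wrist','w3')['pixels'];b=shot('side','s3')['pixels']
c1=cv2.resize(a[140:300,170:370],None,fx=2,fy=2.5)
c2=cv2.resize(b[210:330,240:340],None,fx=4,fy=3.333)
cv2.imwrite('pics/c4.png',cv2.convertScaleAbs(np.hstack([c1,c2]),alpha=1.6))
E
```

```text
t: 6.75
tool_pos: [0.4562, -0.2926, 0.0999]
orientation: [180.0, 0.0, 172.7]
force: [-0.4, -0.4, 0.4]
grip_width: 0.0481
grasp_force: 3.0
```

View pics/c4.png

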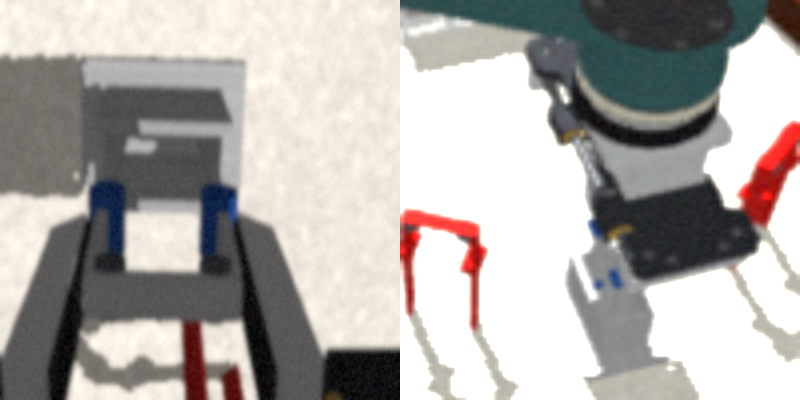

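The picture shows the fingers clamping at the 48 mm head width, with the blue pads apparently still open. I'll check the geometry by projection.

Run:
```python
from h import *
w=load('w3');S=load('s3');o=arm.observe();print(o['tool_pos'],o['orientation'],arm.tcp_to_grasp)
M=R.from_euler('xyz',o['orientation'],degrees=True).as_matrix()
F=lambda q:tuple(np.round([(proj(w,q)[0]-170)*2,(proj(w,q)[1]-140)*2.5,400+(proj(S,q)[0]-240)*4,(proj(S,q)[1]-210)*3.333]).astype(int).tolist())
for s in(-1,1):
  print('tip',[F(o['tool_pos']+M@np.array([x,s*.024,z])) for x in(-.008,.008) for z in(0,-.019,-.06)])
r=R.from_euler('z',-7.3,degrees=True).as_matrix();c=np.array([.4565,-.2913,0])
for s in(-1,1):
  print('head',[F(c+r@np.array([x,s*.024,.168])) for x in(-.006,.006)],'pad',[F(c+r@np.array([x,s*y,z])) for x in(-.01,.01) for y in (.014,.028) for z in(.112,.126)])
  print('body',[F(o['tool_pos']+M@np.array([x,s*.0885,-.097])) for x in(-.037,.037)])
```

```text
[ 0.45620454 -0.29258706  0.09991257] [1.79996874e+02 6.17892483e-03 1.72681620e+02] 0.0188
tip [(103, 214, 638, 289), (98, 237, 640, 277), (84, 305, 647, 252), (101, 168, 613, 295), (96, 188, 615, 284), (82, 247, 621, 258)]
tip [(219, 214, 610, 231), (223, 237, 612, 219), (237, 305, 617, 192), (220, 168, 586, 237), (225, 188, 588, 225), (239, 247, 592, 198)]
head [(83, 270, 625, 250), (84, 315, 644, 245)] pad [(128, 175, 605, 275), (125, 191, 607, 266), (91, 175, 613, 292), (87, 191, 615, 284), (128, 235, 636, 267), (126, 254, 638, 258), (93, 235, 644, 284), (89, 254, 646, 276)]
body [(-167, 508, 747, 301), (-221, 187, 619, 335)]
head [(247, 269, 595, 190), (245, 315, 614, 186)] pad [(200, 175, 589, 241), (203, 191, 590, 232), (237, 175, 581, 224), (242, 191, 583, 215), (199, 235, 619, 233), (202, 254, 621, 224), (235, 234, 611, 217), (239, 254, 613, 208)]
body [(487, 508, 628, 81), (541, 187, 513, 107)]
```

Run:
```python
from h import *
crop('w3',165,175,200,135,4,'w3c'); p=cv2.imread('pics/w3c.png');cv2.imwrite('pics/w3c.png',cv2.convertScaleAbs(p,alpha=1.8))
```

```text
(no output)
```

View pics/w3c.png

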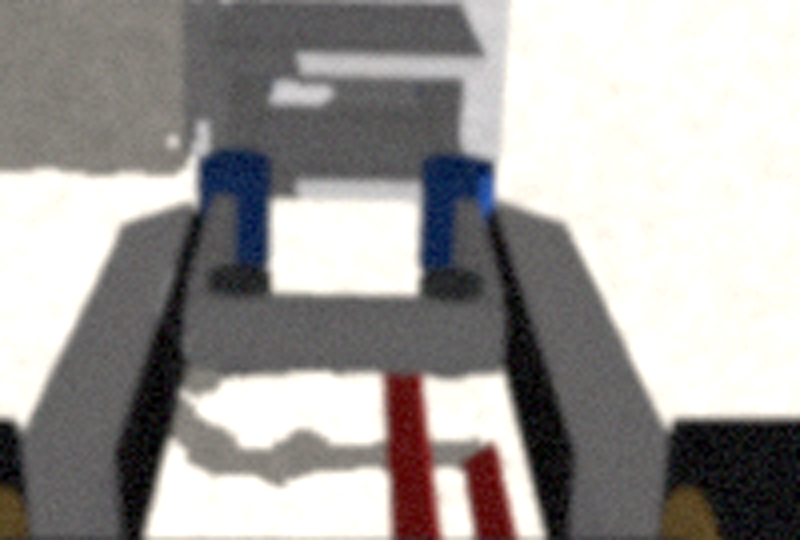

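The view shows the pads still fully open (outer edges at 200 and 493). The finger faces sit close outside both head and pads, so I can't tell which they grip. A brief harder squeeze in the holder will settle it.

```bash
python3 -m handwheel '[[0,0,0,0,0,0],[0,0,0,0,0,0],[0,0,0,0,0,0],[0,0,0,0,0,0],[0,0,0,0,0,0],[0,0,0,0,0,0]]' 1 25;  python3 -c "
from h import *
a=shot('wrist','w4');b=load('w3')['pixels'].astype(int)
d=np.abs(a['pixels'].astype(int)-b).sum(2)
for n,p in(('w3',b),('w4',a['pixels'].astype(int))):
  m=(p[195:260,200:300,0]>p[195:260,200:300,2]+25);ys,xs=np.nonzero(m);xs=xs+200;print(n,xs.min(),xs[xs<250].mean(),xs[xs>250].mean(),xs.max())
"; python3 -m handwheel '[[0,0,0,0,0,0],[0,0,0,0,0,0],[0,0,0,0,0,0],[0,0,0,0,0,0]]' 1 3
```

```text
t: 7.35
tool_pos: [0.4562, -0.2927, 0.0999]
orientation: [-180.0, 0.0, 172.7]
force: [0.5, 0.3, 0.2]
grip_width: 0.0477
grasp_force: 25.0
w3 216 224.89958158995816 277.8656126482214 288
w4 216 224.9493670886076 277.7931034482759 288
t: 7.73
tool_pos: [0.4562, -0.2926, 0.0999]
orientation: [180.0, 0.0, 172.7]
force: [-0.2, 0.4, 1.1]
grip_width: 0.0481
grasp_force: 3.0
```

A squeeze at 25 N moved nothing, so the fingers are on the rigid 48 mm head and their tips end well above the nominal TCP, roughly 40 mm by the picture. I'll open, go down in steps and probe with a light close.

```bash
python3 -m handwheel '[[0,0,0,0,0,0],[0,0,0,0,0,0],[0,0,0,0,0,0],[0,0,0,0,0,0]]' 0.25 3; python3 -m handwheel '[[0,0,0.5,0,0,0],[0,0,0.5,0,0,0],[0,0,0,0,0,0],[0,0,0,0,0,0]]'; python3 -m handwheel '[[0,0,0,0,0,0],[0,0,0,0,0,0],[0,0,0,0,0,0],[0,0,0,0,0,0],[0,0,0,0,0,0]]' 1 3
```

```text
t: 8.07
tool_pos: [0.456, -0.2925, 0.0996]
orientation: [180.0, -0.0, 172.7]
force: [1.0, -0.1, -0.6]
grip_width: 0.0694
grasp_force: 0.0
t: 8.4
tool_pos: [0.4552, -0.2918, 0.078]
orientation: [179.9, -0.2, 172.7]
force: [0.2, -0.0, 0.2]
grip_width: 0.0706
grasp_force: 0.0
t: 8.82
tool_pos: [0.4564, -0.2927, 0.0802]
orientation: [-180.0, 0.0, 172.7]
force: [0.0, 0.7, 0.7]
grip_width: 0.0558
grasp_force: 3.0
```

The width is now 55.8 mm, so the fingers are on the pads. I'll go 14 mm lower for a full hold, then close lightly.

```bash
python3 -m handwheel '[[0,0,0,0,0,0],[0,0,0,0,0,0],[0,0,0,0,0,0],[0,0,0.35,0,0,0],[0,0,0.35,0,0,0],[0,0,0,0,0,0],[0,0,0,0,0,0]]' 0.27 3; python3 -m handwheel '[[0,0,0,0,0,0],[0,0,0,0,0,0],[0,0,0,0,0,0],[0,0,0,0,0,0],[0,0,0,0,0,0]]' 1 4.5
python3 - <<'E'
from h import *
a=shot('wrist','w5')['pixels'];b=shot('side','s5')['pixels']
c1=cv2.resize(a[160:310,165:345],None,fx=2.2,fy=3.5)
c2=cv2.resize(b[195:330,240:350],None,fx=3.6,fy=3.89)
cv2.imwrite('pics/c5.png',np.hstack([cv2.convertScaleAbs(c1,alpha=1.5),cv2.convertScaleAbs(c2[:c1.shape[0]],alpha=1.1)]));
E
```

```text
t: 9.4
tool_pos: [0.4555, -0.2921, 0.0646]
orientation: [179.9, -0.1, 172.7]
force: [1.4, -0.7, 1.0]
grip_width: 0.0688
grasp_force: 0.0
t: 9.82
tool_pos: [0.4563, -0.2927, 0.066]
orientation: [-180.0, 0.0, 172.7]
force: [0.3, -0.1, 0.1]
grip_width: 0.0556
grasp_force: 4.5
```

```bash
python3 -m handwheel '[[0,0,0,0,0,0],[0,0,0,0,0,0],[0,0,0,0,0,0],[0,0,-0.3,0,0,0],[0,0,-0.5,0,0,0],[0,0,-0.7,0,0,0],[0,0,-0.8,0,0,0],[0,0,-0.8,0,0,0],[0,0,-0.8,0,0,0],[0,0,-0.8,0,0,0],[0,0,-0.5,0,0,0],[0,0,-0.3,0,0,0],[0,0,0,0,0,0],[0,0,0,0,0,0]]' 1 20
python3 - <<'E'
from h import *
o=arm.observe();p=o['tool_pos'];y=np.radians(o['orientation'][2])
tg=np.array([.539,.029]);off=np.array([.4563,-.2926])-np.array([.4565,-.2915])
d=tg+off*0-p[:2];tx=np.array([np.cos(y),np.sin(y)]);ty=np.array([np.sin(y),-np.cos(y)]);print(p,d@tx,d@ty)
# blue pads in wrist + side
for n in('s5',):
  print([np.round(proj(load(n),q)) for q in((.4565,-.2915,.119),)])
a=shot('wrist','w6');q=a['pixels'].astype(int);m=(q[:,:,0]>q[:,:,2]+30);ys,xs=np.nonzero(m)
k=xs<256;print('blue L',xs[k].mean(),ys[k].mean(),'R',xs[~k].mean(),ys[~k].mean(),len(xs))
q=load('w5')['pixels'].astype(int);m=(q[:,:,0]>q[:,:,2]+30);ys,xs=np.nonzero(m);k=xs<256;print('w5 L',xs[k].mean(),ys[k].mean(),'R',xs[~k].mean(),ys[~k].mean(),len(xs))
E
```

```text
t: 11.08
tool_pos: [0.4561, -0.2926, 0.1758]
orientation: [180.0, -0.0, 172.7]
force: [0.5, 0.6, -1.3]
grip_width: 0.0478
grasp_force: 20.0
[ 0.45611668 -0.29256519  0.17577329] -0.04123049997793478 0.32950548338293795
[array([293., 285.])]
blue L 225.61654135338347 245.69172932330827 R 275.446735395189 246.82130584192439 557
w5 L 219.18285714285713 243.68857142857144 R 282.1859756097561 245.08536585365854 678
```

```bash
python3 -m handwheel '[[-0.1,0.4,0,0,0,0],[-0.13,0.7,0,0,0,0],[-0.13,1,0,0,0,0],[-0.13,1,0,0,0,0],[-0.13,1,0,0,0,0],[-0.13,1,0,0,0,0],[-0.13,1,0,0,0,0],[-0.13,1,0,0,0,0],[-0.13,1,0,0,0,0],[-0.13,1,0,0,0,0],[-0.13,1,0,0,0,0],[-0.13,1,0,0,0,0],[-0.13,1,0,0,0,0],[-0.13,1,0,0,0,0],[-0.13,1,0,0,0,0],[-0.13,1,0,0,0,0],[0,0.8,0,0,0,0],[0,0.5,0,0,0,0],[0,0.1,0,0,0,0],[0,0,0,0,0,0]]' 1 20
python3 -m handwheel '[[0,0,0,0,0,0],[0,0,0,0,0,0],[0,0,0,0,0,0],[0,0,0,0,0,0],[0,0,0,0,0,0],[0,0,0,0,0,0]]' 1 4
python3 - <<'E'
from h import *
for n in('wrist','top','side'):
  im=shot(n,n+'7');q=im['pixels'].astype(int);hsv=cv2.cvtColor(im['pixels'],cv2.COLOR_BGR2HSV)
  for nm,m in(('blue',(q[:,:,0]>q[:,:,2]+30)),('cream',(hsv[:,:,0]>10)&(hsv[:,:,0]<30)&(hsv[:,:,1]>70)&(hsv[:,:,2]>110)),('green',(q[:,:,1]>q[:,:,2]+25)&(q[:,:,1]>q[:,:,0]+10))):
    k,l,s,c=cv2.connectedComponentsWithStats(m.astype(np.uint8))
    print(n,nm,[(s[i].tolist(),c[i].round(1).tolist()) for i in range(1,k) if s[i][4]>8][:8])
  r=R.from_euler('z',-7.3,degrees=True).as_matrix();T=np.array([*arm.observe()['tool_pos'][:2],.116])
  print('pred tips',[np.round(proj(im,T+r@np.array([0,s*y,z])),1) for s in(-1,1) for y,z in((.022,.009),(.021,.113))],'van top',np.round(proj(im,(.539,.029,.028)),1))
print(arm.observe()['tool_pos'])
E
```

```text
t: 12.8
tool_pos: [0.5385, 0.03, 0.1753]
orientation: [-180.0, -0.1, 172.8]
force: [0.2, -1.2, -0.6]
grip_width: 0.0477
grasp_force: 20.0
t: 13.3
tool_pos: [0.5389, 0.0291, 0.1759]
orientation: [180.0, 0.0, 172.6]
force: [0.2, -0.7, -0.6]
grip_width: 0.056
grasp_force: 4.0
wrist blue [([349, 48, 12, 13, 121], [354.6, 53.9]), ([331, 57, 12, 12, 118], [336.7, 62.5]), ([208, 230, 20, 34, 235], [219.5, 244.1]), ([275, 231, 19, 34, 266], [281.7, 244.1])]
wrist cream [([243, 173, 16, 13, 185], [250.6, 179.0])]
wrist green [([246, 140, 13, 16, 184], [251.9, 147.5])]
pred tips [array([228.3, 198.4]), array([217.6, 245.4]), array([272.7, 198.3]), array([283. , 245.4])] van top [250.4 177. ]
top blue [([471, 142, 41, 30, 857], [494.1, 155.9]), ([218, 159, 12, 94, 562], [224.7, 204.1]), ([231, 160, 34, 26, 654], [247.1, 172.0]), ([265, 161, 8, 92, 483], [268.3, 205.5]), ([212, 227, 5, 5, 14], [214.1, 229.1]), ([230, 241, 30, 13, 272], [242.6, 246.2]), ([218, 258, 41, 126, 3792], [237.7, 323.2]), ([254, 301, 5, 6, 12], [255.9, 303.2])]
top cream [([429, 54, 83, 75, 4864], [473.6, 91.4]), ([393, 
[... 489 characters left out ...]
5, 2594], [86.0, 53.8]), ([210, 181, 4, 4, 12], [211.4, 182.8]), ([214, 185, 5, 4, 15], [215.9, 186.5]), ([114, 250, 18, 36, 335], [123.4, 267.0]), ([40, 252, 7, 5, 9], [42.9, 254.2])]
side cream [([222, 236, 15, 25, 133], [228.9, 248.0]), ([434, 296, 24, 10, 104], [447.5, 299.1]), ([489, 328, 23, 33, 312], [503.6, 346.7]), ([233, 339, 38, 45, 617], [250.0, 360.6]), ([502, 363, 8, 7, 26], [505.2, 365.8]), ([505, 369, 7, 6, 20], [508.3, 371.8]), ([507, 376, 5, 5, 10], [509.0, 377.9])]
side green [([252, 202, 5, 3, 13], [254.2, 203.2])]
pred tips [array([269.3, 187.5]), array([270.2, 162.6]), array([264.6, 176.8]), array([265.4, 152.2])] van top [266.3 202.4]
[0.53889371 0.02937791 0.17592014]
```

```bash
python3 -m handwheel '[[0,0,0.4,0,0,0],[0,0,0.6,0,0,0],[0,0,0.6,0,0,0],[0,0,0.6,0,0,0],[0,0,0.4,0,0,0],[0,0,0.3,0,0,0],[0,0,0.1,0,0,0],[0,0,0,0,0,0]]'
python3 -m handwheel '[[0,0,0.3,0,0,0],[0,0,0.4,0,0,0],[0,0,0.4,0,0,0],[0,0,0.4,0,0,0],[0,0,0.4,0,0,0],[0,0,0.3,0,0,0],[0,0,0.2,0,0,0],[0,0,0,0,0,0],[0,0,0,0,0,0]]'
```

```text
t: 14.12
tool_pos: [0.5385, 0.0295, 0.115]
orientation: [-180.0, -0.1, 172.7]
force: [0.5, -0.5, 0.2]
grip_width: 0.0559
grasp_force: 4.0
t: 14.87
tool_pos: [0.5389, 0.0295, 0.0678]
orientation: [-180.0, -0.0, 172.7]
force: [0.2, -0.1, -0.5]
grip_width: 0.0558
grasp_force: 4.0
```

Now I'll squeeze.

```bash
python3 -m handwheel '[[0,0,0,0,0,0],[0,0,0,0,0,0],[0,0,0,0,0,0],[0,0,0,0,0,0],[0,0,0,0,0,0],[0,0,0,0,0,0],[0,0,0,0,0,0],[0,0,0,0,0,0]]' 1 28
```

```text
t: 15.53
tool_pos: [0.539, 0.0295, 0.068]
orientation: [180.0, 0.0, 172.7]
force: [0.5, -0.2, -1.4]
grip_width: 0.0497
grasp_force: 28.0
```

```bash
python3 -m handwheel '[[0,0,-0.1,0,0,0],[0,0,-0.2,0,0,0],[0,0,-0.3,0,0,0],[0,0,-0.4,0,0,0],[0,0,-0.5,0,0,0],[0,0,-0.5,0,0,0],[0,0,-0.5,0,0,0],[0,0,-0.5,0,0,0],[0,0,-0.5,0,0,0],[0,0,-0.5,0,0,0],[0,0,-0.5,0,0,0],[0,0,-0.4,0,0,0],[0,0,-0.3,0,0,0],[0,0,-0.2,0,0,0],[0,0,-0.1,0,0,0],[0,0,0,0,0,0]]'
python3 - <<'E'
from h import *
for n in('wrist','side'):
  im=shot(n,n+'8');hsv=cv2.cvtColor(im['pixels'],cv2.COLOR_BGR2HSV)
  m=(hsv[:,:,0]>10)&(hsv[:,:,0]<30)&(hsv[:,:,1]>70)&(hsv[:,:,2]>100)
  k,l,s,c=cv2.connectedComponentsWithStats(m.astype(np.uint8))
  print(n,[(s[i].tolist(),c[i].round(1).tolist()) for i in range(1,k) if s[i][4]>8][:8])
  p=arm.observe()['tool_pos'];print('pred',np.round(proj(im,(p[0],p[1],.126)),1),'in pocket',np.round(proj(im,(.539,.029,.02)),1))
o=arm.observe();p=o['tool_pos'];y=np.radians(o['orientation'][2]);d=np.array([.490,.2285])-p[:2]
print(p,d@[np.cos(y),np.sin(y)],d@[np.sin(y),-np.cos(y)])
t=load('top0');g=lambda x,y:atz(t,160+x/6.6,175+y/6.6,.052).round(4)
print([g(*q) for q in((115,215),(358,215),(238,100),(245,335))])
w=load('w1');print([atz(w,x/1.5,y/1.5,.052).round(4) for x,y in((503,262),(620,262),(565,206),(563,319))])
E
```

```text
t: 16.87
tool_pos: [0.539, 0.0295, 0.1781]
orientation: [180.0, 0.0, 172.7]
force: [0.1, 0.1, -1.3]
grip_width: 0.0495
grasp_force: 28.0
wrist [([240, 190, 23, 10, 191], [251.2, 193.9]), ([241, 209, 21, 4, 64], [252.3, 210.8])]
pred [250.4 197.8] in pocket [250.1 175.3]
side [([263, 177, 4, 10, 27], [264.5, 180.6]), ([222, 236, 15, 26, 152], [228.9, 248.5]), ([434, 296, 25, 14, 193], [446.3, 301.5]), ([489, 328, 23, 56, 677], [503.9, 353.2]), ([233, 339, 38, 45, 663], [250.0, 361.1])]
pred [266.8 181.9] in pocket [266.3 204. ]
[0.53859457 0.02950549 0.17732035] 0.07356611449451793 0.1911760297018895
[array([0.4933, 0.2969, 0.052 ]), array([0.4898, 0.1626, 0.052 ]), array([0.5554, 0.2281, 0.052 ]), array([0.4253, 0.2259, 0.052 ])]
[array([0.477 , 0.1667, 0.052 ]), array([0.4937, 0.2986, 0.052 ]), array([0.4236, 0.2367, 0.052 ]), array([0.5539, 0.2336, 0.052 ])]
```

```bash
python3 -m handwheel '[[0.15,0.4,0,0,0,0],[0.3,0.7,0,0,0,0],[0.35,0.9,0,0,0,0],[0.35,0.9,0,0,0,0],[0.35,0.9,0,0,0,0],[0.35,0.9,0,0,0,0],[0.35,0.9,0,0,0,0],[0.35,0.9,0,0,0,0],[0.35,0.9,0,0,0,0],[0.35,0.9,0,0,0,0],[0.25,0.7,0,0,0,0],[0.15,0.4,0,0,0,0],[0.06,0.3,0,0,0,0],[0,0,0,0,0,0],[0,0,0.3,0,0,0],[0,0,0.5,0,0,0],[0,0,0.6,0,0,0],[0,0,0.5,0,0,0],[0,0,0.3,0,0,0],[0,0,0.2,0,0,0]]'
python3 -m handwheel '[[0,0,0.2,0,0,0],[0,0,0.2,0,0,0],[0,0,0.1,0,0,0],[0,0,0,0,0,0],[0,0,0,0,0,0],[0,0,0,0,0,0]]'
```

```text
t: 18.63
tool_pos: [0.4891, 0.2306, 0.1277]
orientation: [-179.9, -0.2, 172.6]
force: [0.2, -0.0, -0.2]
grip_width: 0.0496
grasp_force: 28.0
t: 19.13
tool_pos: [0.4903, 0.2315, 0.1204]
orientation: [180.0, 0.1, 172.7]
force: [0.2, 0.6, -2.0]
grip_width: 0.0499
grasp_force: 28.0
```

```bash
python3 -m handwheel '[[0,0,0.1,0,0,0],[0,0,0.07,0,0,0],[0,0,0.05,0,0,0],[0,0,0,0,0,0],[0,0,0,0,0,0]]'; python3 -m handwheel '[[0,0,0.05,0,0,0],[0,0,0,0,0,0],[0,0,0,0,0,0]]'
```

```text
t: 19.55
tool_pos: [0.4899, 0.2313, 0.1153]
orientation: [-180.0, -0.0, 172.7]
force: [0.5, 0.2, -1.2]
grip_width: 0.0498
grasp_force: 28.0
t: 19.8
tool_pos: [0.49, 0.2314, 0.1144]
orientation: [180.0, -0.0, 172.7]
force: [1.6, 0.5, -1.5]
grip_width: 0.0496
grasp_force: 28.0
```

```bash
python3 -m handwheel '[[0,0,0.04,0,0,0],[0,0,0,0,0,0],[0,0,0,0,0,0]]'; python3 -m handwheel '[[0,0,0.04,0,0,0],[0,0,0,0,0,0],[0,0,0,0,0,0]]'
```

```text
t: 20.05
tool_pos: [0.4902, 0.2314, 0.1139]
orientation: [180.0, 0.0, 172.7]
force: [-0.4, -0.3, -0.4]
grip_width: 0.0497
grasp_force: 28.0
t: 20.3
tool_pos: [0.4905, 0.2314, 0.1138]
orientation: [180.0, 0.1, 172.7]
force: [0.3, 0.2, 3.8]
grip_width: 0.0498
grasp_force: 28.0
```

Contact shows as +3.8 N. I'll release in stages.

```bash
python3 -m handwheel '[[0,0,0,0,0,0],[0,0,0,0,0,0],[0,0,0,0,0,0]]' 1 10;  python3 -m handwheel '[[0,0,0,0,0,0],[0,0,0,0,0,0],[0,0,0,0,0,0],[0,0,0,0,0,0],[0,0,0,0,0,0]]' 1 4; python3 -m handwheel '[[0,0,-0.1,0,0,0],[0,0,-0.3,0,0,0],[0,0,-0.5,0,0,0],[0,0,-0.7,0,0,0],[0,0,-0.7,0,0,0],[0,0,-0.6,0,0,0],[0,0,-0.3,0,0,0],[0,0,-0.1,0,0,0],[0,0,0,0,0,0],[0,0,0,0,0,0]]'
python3 - <<'E'
from h import *
for n in('wrist','side','top'):
  im=shot(n,n+'9');hsv=cv2.cvtColor(im['pixels'],cv2.COLOR_BGR2HSV)
  m=(hsv[:,:,0]>10)&(hsv[:,:,0]<30)&(hsv[:,:,1]>70)&(hsv[:,:,2]>100)
  k,l,s,c=cv2.connectedComponentsWithStats(m.astype(np.uint8))
  print(n,[(s[i].tolist(),c[i].round(1).tolist()) for i in range(1,k) if 8<s[i][4]<600][:8])
  p=arm.observe()['tool_pos'];print('pred on pan',np.round(proj(im,(.49,.2314,.063)),1),'carried',np.round(proj(im,(p[0],p[1],.126)),1))
o=arm.observe();p=o['tool_pos'];y=np.radians(o['orientation'][2]);d=np.array([.4562,-.2926])-p[:2]
print(p,d@[np.cos(y),np.sin(y)],d@[np.sin(y),-np.cos(y)])
E
```

```text
t: 20.55
tool_pos: [0.4897, 0.2314, 0.1122]
orientation: [-180.0, -0.1, 172.7]
force: [-0.1, 0.7, -0.7]
grip_width: 0.0503
grasp_force: 10.0
t: 20.97
tool_pos: [0.4899, 0.2312, 0.1127]
orientation: [-180.0, -0.0, 172.7]
force: [0.1, 0.6, -1.0]
grip_width: 0.0558
grasp_force: 4.0
t: 21.8
tool_pos: [0.4897, 0.2313, 0.1783]
orientation: [-180.0, -0.1, 172.7]
force: [-0.4, 0.4, -0.9]
grip_width: 0.056
grasp_force: 4.0
wrist [([243, 176, 18, 19, 231], [252.6, 184.2])]
pred on pan [250.6 183.1] carried [250.3 197.8]
side [([224, 153, 7, 6, 26], [226.8, 155.0]), ([227, 246, 9, 14, 64], [230.8, 252.5]), ([434, 296, 24, 10, 106], [447.6, 299.1]), ([489, 328, 23, 56, 502], [504.2, 352.2])]
pred on pan [227.3 157.4] carried [226.  143.7]
top [([392, 112, 19, 24, 283], [400.3, 123.3]), ([278, 236, 13, 4, 41], [283.4, 237.7]), ([350, 246, 28, 17, 456], [363.2, 254.0])]
pred on pan [194.9 207.9] carried [192.1 207.2]
[0.4894846  0.23116462 0.17777487] -0.033767485384944895 -0.5237337077970661
```

```bash
python3 -m handwheel '[[0,0,0,0,0,0],[0,0,0,0,0,0],[-0.06,-0.4,0,0,0,0],[-0.06,-0.7,0,0,0,0],[-0.06,-1,0,0,0,0],[-0.06,-1,0,0,0,0],[-0.06,-1,0,0,0,0],[-0.06,-1,0,0,0,0],[-0.06,-1,0,0,0,0],[-0.06,-1,0,0,0,0],[-0.06,-1,0,0,0,0],[-0.06,-1,0,0,0,0],[-0.06,-1,0,0,0,0],[-0.06,-1,0,0,0,0],[-0.06,-1,0,0,0,0],[-0.06,-1,0,0,0,0],[-0.06,-1,0,0,0,0],[-0.06,-1,0,0,0,0],[-0.06,-1,0,0,0,0],[-0.06,-1,0,0,0,0]]' 1 15
python3 -m handwheel '[[-0.06,-1,0,0,0,0],[-0.06,-1,0,0,0,0],[-0.06,-1,0,0,0,0],[-0.06,-1,0,0,0,0],[-0.06,-1,0,0,0,0],[-0.06,-1,0,0,0,0],[-0.06,-1,0,0,0,0],[-0.06,-0.8,0,0,0,0],[-0.06,-0.6,0,0,0,0],[-0.05,-0.4,0,0,0,0],[0,-0.2,0,0,0,0],[0,-0.1,0,0,0,0],[0,0,0,0,0,0],[0,0,0,0,0,0],[0,0,0,0,0,0]]'
```

```text
t: 23.62
tool_pos: [0.4669, -0.1126, 0.179]
orientation: [-180.0, 0.0, 172.6]
force: [-0.2, 0.0, -1.4]
grip_width: 0.0492
grasp_force: 15.0
t: 24.87
tool_pos: [0.4565, -0.2919, 0.179]
orientation: [180.0, 0.0, 172.7]
force: [0.2, 0.8, -0.4]
grip_width: 0.0493
grasp_force: 15.0
```

```bash
python3 -m handwheel '[[0,-0.03,0.4,0,0,0],[0,0,0.6,0,0,0],[0,0,0.6,0,0,0],[0,0,0.5,0,0,0],[0,0,0.4,0,0,0],[0,0,0.4,0,0,0],[0,0,0.3,0,0,0],[0,0,0,0,0,0],[0,0,0,0,0,0]]'
python3 -m handwheel '[[0,0,0.3,0,0,0],[0,0,0.5,0,0,0],[0,0,0.5,0,0,0],[0,0,0.4,0,0,0],[0,0,0.3,0,0,0],[0,0,0.1,0,0,0],[0,0,0,0,0,0],[0,0,0,0,0,0]]'
```

```text
t: 25.62
tool_pos: [0.4562, -0.2931, 0.1145]
orientation: [180.0, -0.0, 172.7]
force: [0.6, 0.2, -0.1]
grip_width: 0.0488
grasp_force: 15.0
t: 26.28
tool_pos: [0.4563, -0.2932, 0.0728]
orientation: [180.0, 0.0, 172.7]
force: [-0.2, -1.0, -0.8]
grip_width: 0.0493
grasp_force: 15.0
```

Next I'll relax to 4 N so the tongs open, then lower the last few millimetres.

```bash
python3 -m handwheel '[[0,0,0,0,0,0],[0,0,0,0,0,0],[0,0,0,0,0,0],[0,0,0.08,0,0,0],[0,0,0.08,0,0,0],[0,0,0.06,0,0,0],[0,0,0,0,0,0],[0,0,0,0,0,0]]' 1 4; python3 -m handwheel '[[0,0,0.06,0,0,0],[0,0,0.05,0,0,0],[0,0,0,0,0,0],[0,0,0,0,0,0]]'
```

```text
t: 26.95
tool_pos: [0.4562, -0.2931, 0.0682]
orientation: [180.0, -0.0, 172.7]
force: [-0.1, -0.1, -0.3]
grip_width: 0.0559
grasp_force: 4.0
t: 27.28
tool_pos: [0.4569, -0.2935, 0.0673]
orientation: [-180.0, 0.1, 172.7]
force: [0.1, -0.1, 3.8]
grip_width: 0.0551
grasp_force: 4.0
```

```bash
python3 -m handwheel '[[0,0,0,0,0,0],[0,0,0,0,0,0],[0,0,0,0,0,0],[0,0,0,0,0,0],[0,0,0,0,0,0],[0,0,-0.5,0,0,0],[0,0,-0.8,0,0,0],[0,0,-1,0,0,0],[0,0,-1,0,0,0],[0,0,-1,0,0,0],[0,0,-1,0,0,0],[0,0,-1,0,0,0],[0,0,-1,0,0,0],[0,0,-1,0,0,0],[0,0,-1,0,0,0],[0,0,-1,0,0,0],[0,0,-0.8,0,0,0],[0,0,-0.4,0,0,0],[0,0,0,0,0,0],[0,0,0,0,0,0]]' 0 3
python3 -m handwheel '[[1,0,0,0,0,0],[1,0,0,0,0,0],[1,0,0,0,0,0],[1,0,0,0,0,0],[1,0,0,0,0,0],[1,0,0,0,0,0],[0.5,0,0,0,0,0],[0,0,0,0,0,0],[0,0,0,0,0,0],[0,0,0,0,0,0]]'
python3 - <<'E'
from h import *
a=shot('top','t10')['pixels'];b=shot('side','s10')['pixels']
c1=cv2.resize(a[165:255,160:360],(800,300),interpolation=cv2.INTER_CUBIC)
c2=cv2.resize(b[130:330,180:320],(420,300*1),interpolation=cv2.INTER_CUBIC);c3=cv2.resize(b[250:325,255:350],(380,300),interpolation=cv2.INTER_CUBIC)
cv2.imwrite('pics/end.png',np.vstack([c1,np.hstack([c2,c3])]))
E
```

```text
t: 28.95
tool_pos: [0.4563, -0.2933, 0.2963]
orientation: [-180.0, 0.0, 172.7]
force: [-0.3, -0.8, -0.9]
grip_width: 0.0939
grasp_force: 0.0
t: 29.78
tool_pos: [0.3279, -0.2767, 0.2956]
orientation: [179.9, -0.0, 172.7]
force: [0.7, 0.4, -0.0]
grip_width: 0.0942
grasp_force: 0.0
```

View pics/end.png

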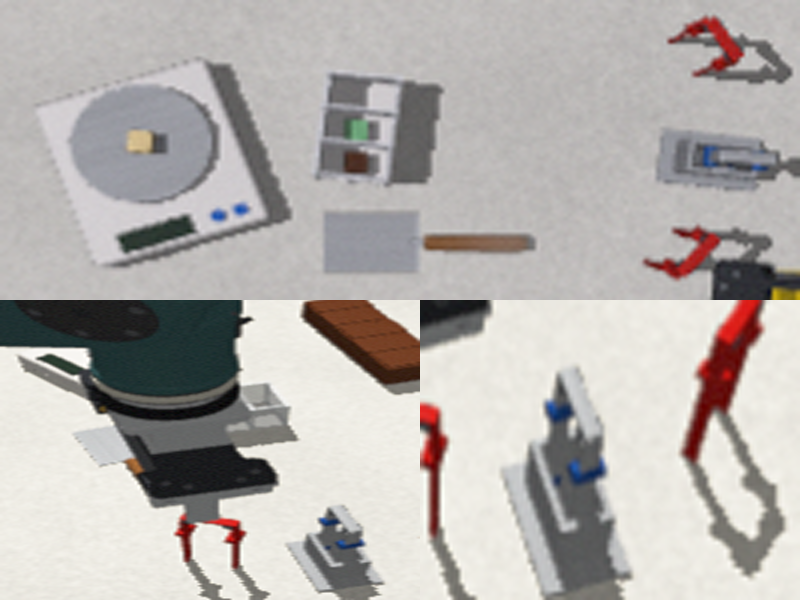

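The final picture shows vanilla in the middle of the pan at (140,141), its pocket empty and mint and chocolate still in theirs. The tongs stand upright and open in the grey holder, and the robot is clear of everything.

```bash
python3 -c "
from bench import arm
print(arm.hand_in())"
```

```text
the job is handed in; nothing more can be done
None
```

The vanilla piece is on the middle of the scale pan and the tongs are back upright in their holder; I handed the job in at about 30 s, and the final picture showed nothing else in view disturbed.

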